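# Clamp a two-part ice-pop mould

### The arm

A 7-joint arm with a two-finger parallel gripper is mounted at the origin on the work surface. World frame = base frame: x ahead of the robot, y to its left, z up, the work surface at z = 0. Lengths are in mm, angles in degrees, forces in N, time in s.
With the tool pointing down it reaches from about 400 to 925 mm from the base axis. Payload 5.6 kg.
Tool frame: the origin (TCP) lies at the very end of the fingers, on their centre line; the grasp point (between the pads) lies 19 mm behind it; z points along the fingers, x is the direction in which the jaws open and shut, and the axes are right-handed (so a half turn about z gives the same grasp; the last joint's range is limited). The gripper opens to 85 mm and grips with 20 to 120 N. Pads are 22 mm wide; open, the fingers measure 114 mm over their backs; the gripper's body (76 mm by 85 mm) begins 54 mm behind the grasp point. The pads swing forward as they close: fully open they stand 13 mm farther back than shut.
Start: joints at [-66.635, 26.786, -0.665, 91.828, 0.344, 61.387, -3.226], TCP at [283.235, 585.052, 231.29] pointing down, gripper open.
Joint ranges: [-144.91, 144.91], [-17.63, 115.5], [-89.93, 88.59], [15.96, 139.68], [-74.01, 254.01], [8.47, 105.57], [-167.45, 167.45]. Speed limits (degrees/s): [147.25, 147.25, 180, 180, 180, 180, 180].

### API

Orientations are given as a 3x3 rotation matrix whose columns are the frame's x, y, z axes.
In Python, from station import env, vision gives the robot as it stands.
- The arm moves only by the tool send_rows, never from a script. Its argument "plan" is a list that holds one entry, the list of rows, each a list of 4 numbers: the shift along the tool's x, y, z in cm, then the turn about the tool's z in degrees. In form: [[[tx, ty, tz, roll], ...]]. A call has 1 to 10 rows; each row is the pose to reach, as a shift and turn from the pose commanded when the call began, along the tool's axes at that moment; what a row does not reach only later rows make up. A row lasts 1/8 s, in which the tool goes at most 62.5 mm and 10.7 degrees, less where a joint would pass 70% of its speed; a pose out of reach is approached as far as the arm can. A call with a gripper value outside its range is refused whole. "grip" is the closure, from -1 (fully open) to 1 (shut), set as the call begins (left out, the last holds). The fingers move at their own pace and stop on an object; the grip force is fixed at half the most. Time passes only in rows, so rows that repeat a pose let the fingers close. It gives the time, the measured TCP pose, the force and the opening at its end, in the units of the state.
- env.observe(): the state, without advancing time (a new reading comes with each control period).
- vision.capture(name): name is "scene" or "top" or "wrist"; returns a dict with "color" (400x640x3 uint8, blue, green, red), "mtx" (3x3 intrinsics, pixels), "rvec" (rotation vector, rad) and "tvec" (3), from world to camera coordinates, as OpenCV has them; the wrist camera has in their place "mount" (4x4, takes a point from camera to tool coordinates, whose origin is the TCP and whose axes are the tool frame's). Camera axes: x right, y down, z forward; pixel columns grow to the right and rows downward; lengths in mm; the calibration is good to about 2 mm. A picture is of the moment at which its call begins: read the wrist's pose just before it. There is no depth.
- env.job_done(): hands the job in, once; it reports no verdict.
The state is a dict: "t": time; "qpos": joint angles; "qvel": joint speeds; "joint_efforts": joint torques, N m; "position": TCP position; "orientation": TCP orientation; "force": force on the tool from outside, world axes, zero at the start; "ft_torque": the same for the moment, N m; "finger_gap": finger opening in mm.
Only numpy, scipy, OpenCV 4.12 (cv2) and the standard library are available. Lean on these libraries where they do the work, as an engineer would, in place of code of your own. Each camera call takes 0.05 s, during which the arm holds its last target.

### The job

Lift the tall flat-sided ice-pop mould off the free-turning turntable and set it gently down, upright and flat, on the bed of the bench clamp between the sprung pad and the anvil with its broad faces towards them, then let it go. Pump the clamp's trigger (never push the jaw by hand) until the pad touches the mould, pins it against the anvil, and is itself pressed in to about half of its 15 mm spring travel without ever coming near the end of it, because that crushes the thin steel. Finish while still squeezing the trigger, holding that pressure; leave the other two moulds standing on the turntable and the other kitchen things where they are.

Things in the scene. Friction and masses are not known exactly. Their poses are not given: they have to be found in the camera images.
- mould: the mould to clamp: stainless steel two-part box, 36 (its x) x 50 (its y) x 72 mm tall, with a 10 mm wide wooden stick rising another 22 mm from the middle of its top; about 0.3 kg. Origin: centre of its underside, z up. It stands on the turntable, 68 mm from the axis. The two broad faces (50 mm wide) are the ones across its x; grip it across its 50 mm y. Either way round is right
- low_mould: bystander on the turntable: same outline, 36 x 50 mm, but only 40 mm tall plus a 22 mm stick. Origin: centre of its underside
- round_mould: bystander on the turntable: round tapered mould, 46 mm across at the top, 68 mm tall plus a 22 mm stick. Origin: centre of its underside
- turntable: aluminium turntable, 260 mm across, its top 36 mm above the table; turns freely and lightly about its vertical axis. Origin: on the axis, at table height. The three moulds stand a third of a turn apart, 68 mm from the axis, with at least 55 mm of free space between neighbours
- clamp: bench ratchet clamp, fixed. x runs along it from handles to anvil, y across, z up; origin at table height between the handles. Base plate 8 mm thick, x -60 to 190, y -35 to 35 mm. Cheeks at x -25 to 37 mm, 80 mm high. Anvil plate: face at x = 165 mm, 50 wide, 70 high. Pumping drives the jaw to +x by a ratchet; let out, the trigger springs back and the jaw stays
- seat (a point): middle of where the mould's underside goes when the mould touches the anvil: on the bed (top of the base plate), 8 mm above the table, at clamp x = 147 mm, y = 0. Axes as the clamp's. The bed is flat and open at both sides; a mould set down some mm short of the anvil is pushed up to it by the pad
- handle (a point): middle of the fixed black handle bar, 12 (x) x 22 (y) mm, upright, its top 163 mm above the table. This point is 130 mm above the table, at clamp x = -12 mm: outer face at -18 mm. Take handle and trigger from above, fingers closing along clamp x, fingers between 90 and 160 mm high
- trigger_grip (a point): middle of the black trigger bar (12 x 20 mm), 65 mm above its pivot (pivot: clamp x = 12 mm, 65 mm above the table; bar's top 161 mm). At clamp x = 28 mm released, 12 mm fully pulled in; outer face 6 mm farther (+x): over both bars about 52 mm released, 36 mm pulled in. Squeeze it towards the handle
- trigger (a joint): trigger angle in rad: 0 released (bar leans 0.246 rad towards the pad), 0.246 fully pulled in (bar upright). Return spring 3 to 4 N at the grip point; pumping takes about 9 to 14 N there. A full stroke moves the jaw about 5 mm (8 at most), part of a stroke in proportion; the ratchet catches every 2.7 mm of jaw travel, so a stroke runs idle at first
- jaw (a joint): travel of the rod and jaw plate in m, grows towards the anvil; it drags with 12 N of friction and stays where it is left. With the pad free, the pad's face is at clamp x = 97 mm + jaw. Starts at 0.008 to 0.022: 10 to 24 mm short of a mould that touches the anvil
- pad (a joint): how far the pad is pressed back towards the jaw plate against its springs, in m: 0 free, 0.015 at the end; 1 N per mm. Wanted at the end: about 0.007
- pad_face (a point): middle of the pad's face (40 x 40 mm plate, 16 to 56 mm above the table), which meets the mould. Axes as the clamp's
- jaw_plate (a point): front of the 40 x 40 mm dark jaw plate behind the pad; the pad's back is 15 mm ahead of it when the pad is free, and two spring pins bridge the gap
- jar: bystander: glass jar with steel lid, 56 mm across, 70 mm tall, on the table between turntable and clamp. Origin: centre of its underside
- stick_cup: bystander: steel cup of wooden sticks, 76 mm across, 120 mm tall with the sticks, far side of the table. Origin: centre of its underside
- bowl: bystander: steel bowl, 150 mm across, 60 mm tall, far side of the table. Origin: centre of its underside
- syrup: bystander: white syrup bottle, 60 mm across, 170 mm tall, far side of the table. Origin: centre of its underside
- spatula: bystander: spatula, 240 mm long, lying near the robot. Origin: its middle
Things that resemble listed ones, but are neither listed nor needed, are in the scene too. Leave any green or red look-alike of the mould alone.

How it is judged:
By the outcome, as a careful person would: the job done as asked, in the order asked, and still so for the second after the job is handed in, while the arm keeps its last pose, push and grip.
It also fails if it takes over 64 s, if anything falls off the work surface, if the arm or the gripper's body presses on something with over 40 N, if the wrist force passes 120 N, or if a joint passes its speed limit or range.

## Working session

There is one attempt and no reset: what is moved stays moved. The work goes in short steps, Python scripts to look and compute and a tool call to move; the robot and the scene stay as the last step left them, time stands still between calls to the robot, and variables do not carry over. Pictures are saved under pics/ and viewed, and the job is handed in when it is done.

Besides the shell and the picture viewer there is one more tool, called after "Call:" as name([rows], argument=value, ...), one row to a line, values as JSON. send_rows: Moves the arm, as the interface text tells. Its arguments: {"type":"object","properties":{"plan":{"type":"array","items":{"type":"array","items":{"type":"array","items":{"type":"number"}}}},"grip":{"type":"number"}},"required":["plan"]}

```bash
ls; mkdir -p pics; cat > h.py <<'E'
import numpy as np, cv2
from station import env, vision
def cap(n,f):
    s=env.observe(); c=vision.capture(n); cv2.imwrite('pics/'+f,c['color'])
    K=np.array(c['mtx'],float)
    if 'mount' in c:
        M=np.array(c['mount'],float); T=np.eye(4); T[:3,:3]=np.array(s['orientation']); T[:3,3]=s['position']
        W=T@M; R=W[:3,:3].T; t=-R@W[:3,3]
    else:
        R=cv2.Rodrigues(np.array(c['rvec'],float))[0]; t=np.array(c['tvec'],float).ravel()
    np.savez('pics/'+f+'.npz',K=K,R=R,t=t); return c['color']
def load(f):
    d=np.load('pics/'+f+'.npz'); return d['K'],d['R'],d['t']
def ray(f,u,v):
    K,R,t=load(f); d=R.T@np.linalg.solve(K,[u,v,1]); return -R.T@t,d
def onz(f,u,v,z):
    o,d=ray(f,u,v); return o+d*(z-o[2])/d[2]
def proj(f,P):
    K,R,t=load(f); p=K@(R@np.array(P,float)+t); return p[:2]/p[2]
def tri(l):
    A=np.zeros((3,3));b=np.zeros(3);rs=[ray(*x) for x in l]
    for o,d in rs:
        d=d/np.linalg.norm(d);M=np.eye(3)-np.outer(d,d);A+=M;b+=M@o
    return np.linalg.solve(A,b)
E
python3 - <<'E'
from h import *
for n in ['scene','top','wrist']: cap(n,n+'0.png')
s=env.observe();print(s)
for n in ['scene','top','wrist']:
    K,R,t=load(n+'0.png');print(n,K[0,0],-R.T@t)
E
```

```text
pics
{'t': 0.15, 'qpos': array([-66.63333589,  26.82629095,  -0.66465385,  91.86867063,
         0.34499614,  61.38765918,  -3.22549818]), 'qvel': array([ 0.00610746, -0.12186682, -0.03610864, -0.11650987,  0.03821385,
        0.03824797, -0.00040091]), 'joint_efforts': array([-2.50995026e-04, -5.32794321e+01,  2.14627222e-02, -2.51551849e+01,
        1.14957732e-02,  5.57887470e-03,  1.87182741e-05]), 'position': array([283.08408948, 584.63533691, 230.53679663]), 'orientation': array([[ 4.35755446e-01,  9.00064966e-01, -4.97736353e-04],
       [ 9.00064011e-01, -4.35755712e-01, -1.31729085e-03],
       [-1.40253880e-03,  1.26022083e-04, -9.99999009e-01]]), 'force': array([0.24380417, 0.16057432, 0.28350461]), 'ft_torque': array([ 0.00532997, -0.01150139,  0.00657923]), 'finger_gap': 85.60808916748243}
scene 377.0134846813714 [1123.95062362 -293.98578154  862.87909983]
top 378.55595280854106 [ 426.08174435   14.44050815 1073.77982104]
wrist 352.08104650268393 [216.23483434 615.77485878 371.74703875]
```

View pics/scene0.png

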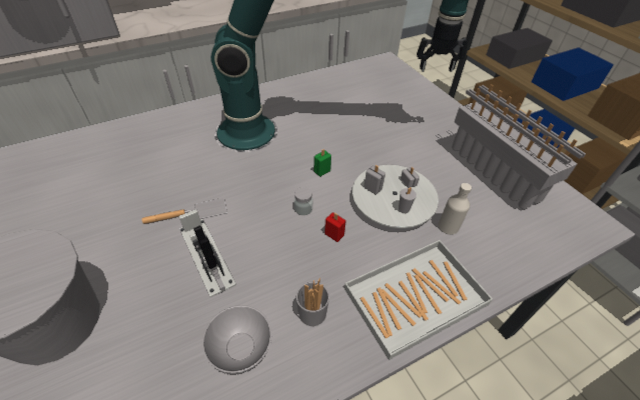

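View pics/top0.png

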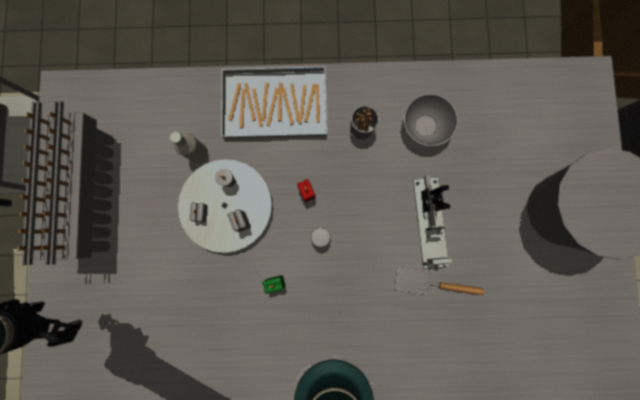

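View pics/wrist0.png

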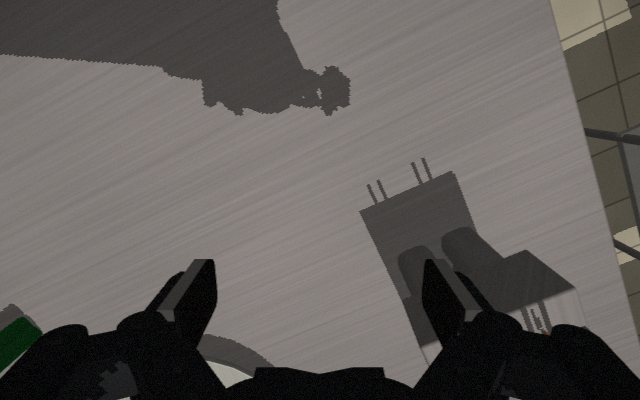

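```bash
python3 - <<'E'
import cv2,numpy as np
s=cv2.imread('pics/scene0.png');t=cv2.imread('pics/top0.png')
def c(i,x,y,w,h,k): return cv2.resize(i[y:y+h,x:x+w],None,fx=k,fy=k,interpolation=cv2.INTER_CUBIC)
cv2.imwrite('pics/a.png',np.hstack([c(t,175,155,100,100,4),c(t,395,165,70,110,4)[:400]]))
cv2.imwrite('pics/b.png',np.hstack([c(s,345,155,100,80,4),c(s,160,200,80,100,4)[:320]]))
cv2.imwrite('pics/clampS.png',c(s,160,195,90,110,5))
E
```

```text
(no output)
```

View pics/a.png

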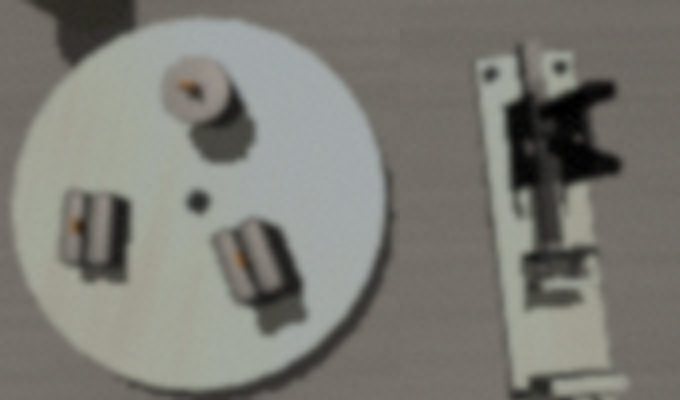

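View pics/b.png

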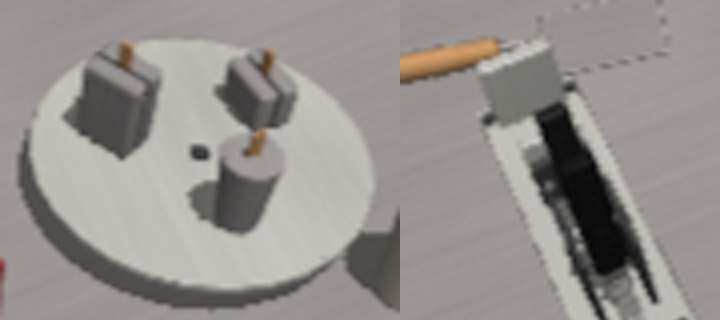

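View pics/clampS.png

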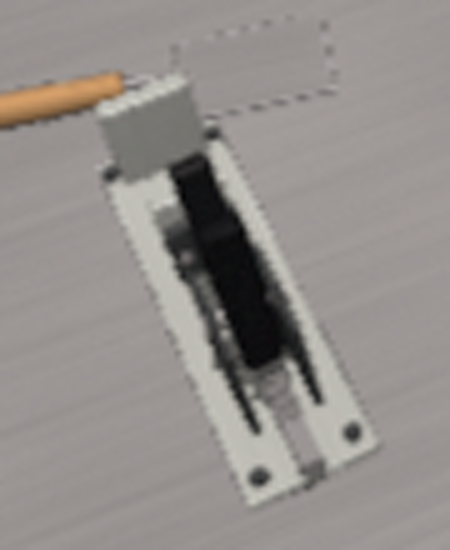

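```bash
python3 - <<'E'
from h import *
t=cv2.imread('pics/top0.png')
# mould top centre from crop (/4 + offset)
f='top0.png'
m=(175+ (212+297)/2/4, 155+(262)/4)
print('mould top', onz(f,*m,36+72))
print('stick', onz(f,175+240/4,155+258/4,130), tri([('top0.png',175+240/4,155+258/4),('scene0.png',345+126/4,155+43/4)]))
print('axis',onz(f,175+198/4,155+202/4,36),onz('scene0.png',345+200/4,155+153/4,36))
# clamp screw holes z=8
for n,u,v in [('far L',395+490/4-100,165+75/4),('far R',395+(560)/4-100,165+67/4)]: print(n,onz(f,u,v,8))
for n,u,v in [('s1',160+260/5,195+477/5),('s2',160+352/5,195+432/5),('s3',160+112/5,195+172/5),('s4',160+213/5,195+132/5),('c1',160+250/5,195+505/5),('c2',160+378/5,195+447/5)]: print(n,onz('scene0.png',u,v,8))
E
```

```text
mould top [484.12188296 232.12276805 108.        ]
stick [485.5202328  236.23138524 130.        ] [486.35362889 238.06249023 128.16700644]
axis [530.79621518 287.34913809  36.        ] [535.71852775 289.03440667  36.        ]
far L [ 582.13116786 -254.06930586    8.        ]
far R [ 586.62125884 -303.96544049    8.        ]
s1 [ 590.32943598 -301.56814067    8.        ]
s2 [ 586.34231848 -252.08080178    8.        ]
s3 [ 363.81812853 -320.64359054    8.        ]
s4 [ 360.45091963 -261.06995883    8.        ]
c1 [ 603.21270224 -310.50494838    8.        ]
c2 [ 600.55372591 -243.0268979     8.        ]
```

```bash
cat >> h.py <<'E'
def go(P,ang=None):
    """P target TCP, ang jaw axis world deg; prints shift cm in tool axes & roll"""
    s=env.observe();R=np.array(s['orientation']);d=R.T@(np.array(P,float)-s['position'])/10
    a=np.degrees(np.arctan2(R[1,0],R[0,0])); r=0
    if ang is not None: r=-((ang-a+90)%180-90)
    print('t',round(s['t'],2),'shift',np.round(d,2),'roll',round(r,1),'(now ang %.1f)'%a,'pos',np.round(s['position'],1),'F',np.round(s['force'],1),'gap',round(s['finger_gap'],1),'q',np.round(s['qpos'],0))
E
python3 - <<'E'
from h import *
K,R,t=load('wrist0.png'); print(R.T, K)
s=env.observe();Rt=np.array(s['orientation']);print('cam axes in tool',(R@Rt).T)
go([486,237,235],22.7)
E
```

```text
[[ 0.43669275  0.86031517  0.26297767]
 [ 0.8996102  -0.4173023  -0.12868677]
 [-0.00096999  0.29277397 -0.95618119]] [[352.0810465    0.         319.08989028]
 [  0.         352.0810465  197.53480472]
 [  0.           0.           1.        ]]
cam axes in tool [[ 9.99999364e-01 -1.12239244e-03  1.08706918e-04]
 [ 1.04143951e-03  9.56218301e-01  2.92652483e-01]
 [-4.32418479e-04 -2.92652183e-01  9.56218862e-01]]
t 0.15 shift [-22.45  33.41  -0.41] roll 41.5 (now ang 64.2) pos [283.1 584.6 230.5] F [0.2 0.2 0.3] gap 85.6 q [-67.  27.  -1.  92.   0.  61.  -3.]
```

Call:
send_rows([
  [[-2.5, 4, 0, 5], [-6, 9, 0, 12], [-10, 15, 0.5, 20], [-14, 21, 0.5, 28], [-18, 26.5, 0.5, 35], [-21, 31, 0.5, 40], [-22.4, 33.4, 0.5, 41.5], [-22.4, 33.4, 0.5, 41.5], [-22.4, 33.4, 0.5, 41.5]],
], grip=-1)

```text
t: 1.27
position: [485.7, 238.6, 226.1]
orientation: [[0.922, 0.386, -0.001], [0.386, -0.922, 0.0], [-0.001, -0.001, -1.0]]
force: [0.5, 0.7, 0.3]
finger_gap: 85.7
```

```bash
python3 - <<'E'
from h import *
cap('wrist','w1.png');go([486,237,235],22.7)
E
```

```text
t 1.32 shift [-0.03  0.23 -0.89] roll 0.1 (now ang 22.8) pos [485.4 239.2 226.1] F [-0.9  0.5  0.2] gap 85.5 q [-42.  17.  15. 108.  -5.  56.  -2.]
```

View pics/w1.png

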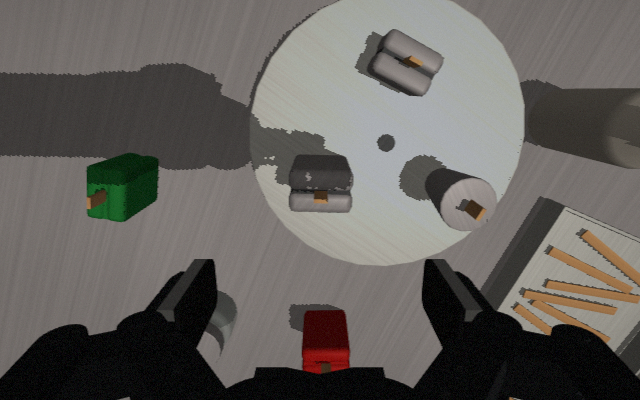

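```bash
python3 - <<'E'
import cv2
s=cv2.imread('pics/w1.png')
cv2.imwrite('pics/c.png',cv2.resize(s[140:225,270:370],None,fx=7,fy=7,interpolation=cv2.INTER_CUBIC))
E
```

```text
(no output)
```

View pics/c.png

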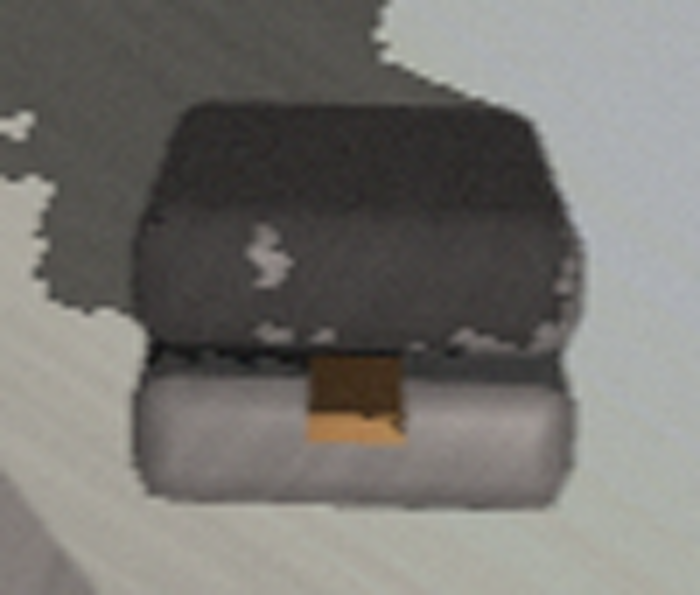

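```bash
python3 - <<'E'
from h import *
f='w1.png'
c=lambda x,y:(270+x/7,140+y/7)
print('stick',onz(f,*c(357,428),130))
print('stick tri',tri([(f,*c(357,428)),('top0.png',235,219.5),('scene0.png',376.5,165.7)]))
for p in [(135,420),(575,420),(135,240),(580,240)]: print(onz(f,*c(*p),104))
print('mid',onz(f,*c(356,352),106))
a=onz(f,*c(150,500),100);b=onz(f,*c(570,507),100);d=b-a;print('ang',np.degrees(np.arctan2(d[1],d[0])))
a=onz(f,*c(200,104),40);b=onz(f,*c(520,110),40);d=b-a;print('ang',np.degrees(np.arctan2(d[1],d[0])))
a=onz(f,*c(150,350),105);b=onz(f,*c(570,355),105);d=b-a;print('ang',np.degrees(np.arctan2(d[1],d[0])))
E
```

```text
stick [487.41536435 237.12081687 130.        ]
stick tri [486.96561635 237.36807056 129.52447757]
[467.41145574 220.88895289 104.        ]
[512.89140948 239.86457576 104.        ]
[459.92580939 240.15126019 104.        ]
[504.91854333 258.92438586 104.        ]
mid [486.9690659  238.23440395 106.        ]
ang 21.636215392783853
ang 21.565549764364423
ang 21.93909143560119
```

```bash
python3 - <<'E'
from h import *
go([487,237.5,66],21.9)
E
```

```text
t 1.32 shift [ 0.09  0.23 16.01] roll 0.9 (now ang 22.8) pos [485.4 239.2 226.1] F [-0.9  0.5  0.2] gap 85.5 q [-42.  17.  15. 108.  -5.  56.  -2.]
```

Call:
send_rows([
  [[0.1, 0.1, 3, 0.9], [0.1, 0.1, 7, 0.9], [0.1, 0.1, 11, 0.9], [0.1, 0.1, 14, 0.9], [0.1, 0.1, 16, 0.9], [0.1, 0.1, 16, 0.9], [0.1, 0.1, 16, 0.9]],
])

```text
t: 2.2
position: [487.6, 238.5, 67.0]
orientation: [[0.928, 0.372, 0.001], [0.372, -0.928, 0.001], [0.001, -0.0, -1.0]]
force: [-0.2, -1.0, 0.2]
finger_gap: 85.2
```

```bash
python3 - <<'E'
from h import *
cap('wrist','w2.png');go([487,237.5,66],21.9)
E
```

```text
t 2.25 shift [-0.12  0.05  0.13] roll -0.1 (now ang 21.8) pos [487.9 238.4  67.3] F [-0.2 -0.4  1.2] gap 85.3 q [-39.  30.  12. 114. -10.  37.   1.]
```

View pics/w2.png

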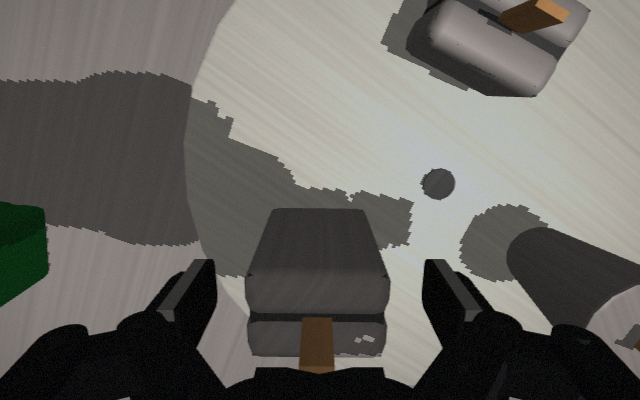

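Call:
send_rows([
  [[0, 0, 0, 0], [0, 0, 0, 0], [0, 0, 0, 0], [0, 0, 0, 0], [0, 0, 0, 0], [0, 0, 0, 0]],
], grip=1)

```text
t: 3.0
position: [488.0, 237.6, 67.1]
orientation: [[0.929, 0.371, 0.001], [0.371, -0.929, 0.001], [0.001, -0.0, -1.0]]
force: [-1.3, -1.8, 6.6]
finger_gap: 49.3
```

Call:
send_rows([
  [[0, 0, -0.5, 0], [0, 0, -2, 0], [0, 0, -5, 0], [0, 0, -9, 0], [0, 0, -13, 0], [0, 0, -16, 0], [0, 0, -16, 0], [0, 0, -16, 0]],
])

```text
t: 4.0
position: [486.8, 237.0, 225.6]
orientation: [[0.929, 0.371, -0.001], [0.371, -0.929, -0.001], [-0.001, 0.0, -1.0]]
force: [-0.4, 0.1, -3.2]
finger_gap: 49.7
```

```bash
python3 - <<'E'
from h import *
cap('wrist','w3.png');go([480,-285,230],94)
go([560,-285,230],94)
E
```

```text
t 4.05 shift [-19.96  48.22  -0.42] roll -72.2 (now ang 21.8) pos [486.6 236.9 225.1] F [-0.6  0.4 -2.4] gap 49.6 q [-43.  17.  16. 108.  -5.  56.  -3.]
t 4.05 shift [-12.53  51.19  -0.44] roll -72.2 (now ang 21.8) pos [486.6 236.9 225.1] F [-0.6  0.4 -2.4] gap 49.6 q [-43.  17.  16. 108.  -5.  56.  -3.]
```

View pics/w3.png

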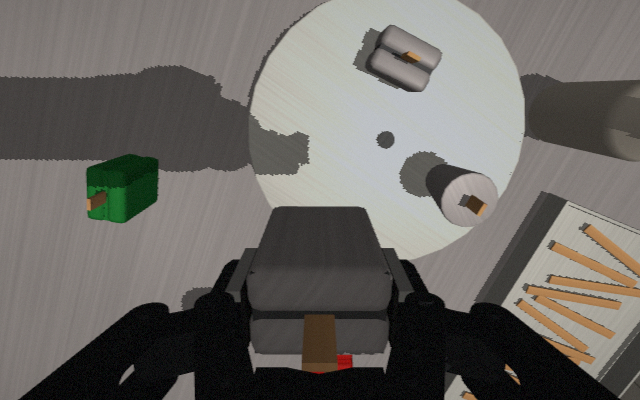

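Call:
send_rows([
  [[-0.5, 2, -0.5, -3], [-1.5, 6.5, -0.5, -11], [-3, 12, -0.5, -19], [-4.2, 17.5, -0.5, -27], [-5.8, 23, -0.5, -35], [-8.5, 28.5, -0.5, -43], [-11.5, 34, -0.5, -51], [-15, 39, -0.5, -59], [-19.5, 43.5, -0.5, -67], [-22.7, 47, -0.5, -72]],
])

```text
t: 5.3
position: [448.7, -285.5, 229.8]
orientation: [[-0.067, 0.998, -0.003], [0.998, 0.067, 0.001], [0.001, -0.003, -1.0]]
force: [0.6, 1.0, -2.4]
finger_gap: 49.4
```

```bash
python3 - <<'E'
from h import *
go([315,-285,235],94)
E
```

```text
t 5.3 shift [  0.94 -13.34  -0.48] roll -0.2 (now ang 93.8) pos [ 448.7 -285.5  229.8] F [ 0.6  1.  -2.4] gap 49.4 q [ 11.  16.  21. 110.  -7.  56. 129.]
```

Call:
send_rows([
  [[0.1, -3, -0.5, 0], [0.4, -7, -0.5, 0], [0.7, -11, -0.5, 0], [0.9, -13.3, -0.5, 0], [0.9, -13.3, -0.5, 0], [0.9, -13.3, -0.5, 0]],
])

```text
t: 6.05
position: [318.9, -283.1, 236.3]
orientation: [[-0.067, 0.998, 0.001], [0.998, 0.067, -0.001], [-0.001, 0.001, -1.0]]
force: [0.8, -0.4, -3.0]
finger_gap: 49.7
```

```bash
python3 - <<'E'
from h import *
s=cap('wrist','w4.png');go([315,-285,235],94)
E
```

```text
t 6.1 shift [-0.17 -0.41  0.13] roll -0.2 (now ang 93.8) pos [ 319.  -283.   236.3] F [-0.2  0.2 -2. ] gap 49.4 q [ 14.   4.  24. 122.  -2.  54. 133.]
```

View pics/w4.png

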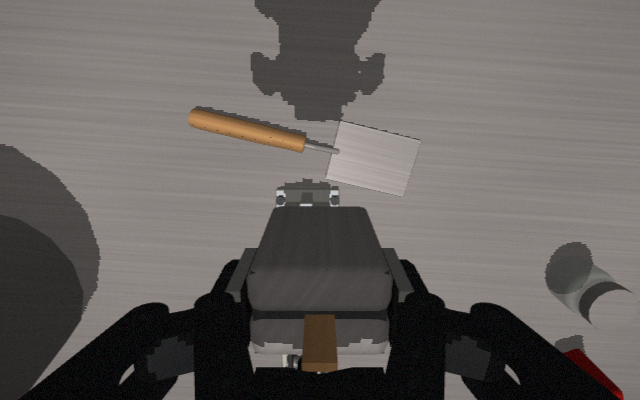

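Call:
send_rows([
  [[-0.2, 3, -1, 0], [-0.4, 7, -2, 0], [-0.7, 12, -2, 0], [-1, 16, -2, 0], [-1.2, 18.5, -2, 0], [-1.2, 18.5, -2, 0], [-1.2, 18.5, -2, 0]],
])

```text
t: 6.98
position: [502.9, -282.7, 255.5]
orientation: [[-0.066, 0.998, -0.002], [0.998, 0.066, 0.0], [0.0, -0.002, -1.0]]
force: [-0.2, 0.2, -3.4]
finger_gap: 49.5
```

```bash
python3 - <<'E'
from h import *
s=cap('wrist','w5.png');go([315,-285,235],94)
cv2.imwrite('pics/d.png',cv2.resize(s[0:230,220:420],None,fx=2.6,fy=2.6,interpolation=cv2.INTER_CUBIC))
for u,v in [(281,200),(335,199)]: print(onz('w4.png',u,v,8))
E
```

```text
t 7.03 shift [  1.02 -18.73   2.1 ] roll -0.2 (now ang 93.8) pos [ 502.6 -282.9  255.9] F [-0.  -0.2 -2.2] gap 49.6 q [ 10.  19.  21. 102.  -7.  61. 127.]
[ 363.50353345 -323.72589587    8.        ]
[ 358.45275031 -264.50919162    8.        ]
```

View pics/w5.png

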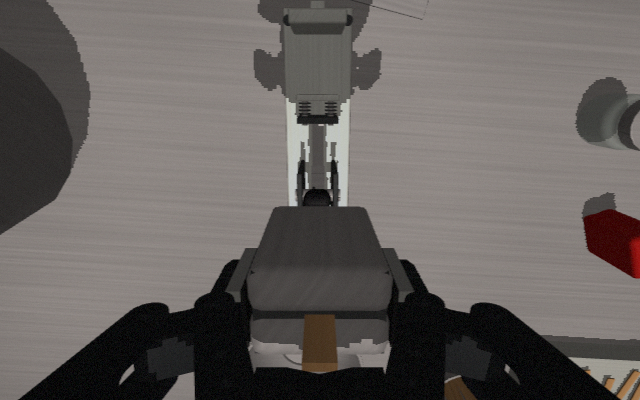

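View pics/d.png

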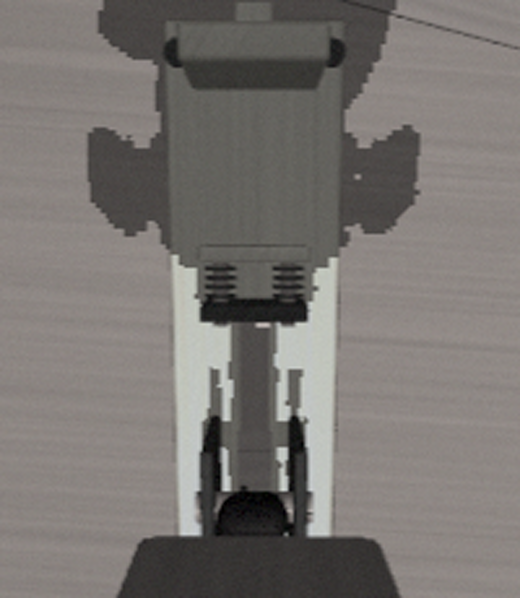

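```bash
python3 - <<'E'
from h import *
f='w5.png'
c=lambda x,y:(220+x/2.6,y/2.6)
P={}
for n,p,z in [('baseL1',(167,200),8),('baseL2',(178.5,500),8),('baseR1',(345,200),8),('baseR2',(332,500),8),('anvL',(190,88),8),('anvR',(312,88),8),('anvTopL',(181,62),78),('anvTopR',(327,60),78),('padL',(202,247),56),('padR',(308,247),56),('jawL',(202,305),56),('jawR',(308,305),56),('holeL',(171,52),8),('holeR',(335,52),8)]:
    P[n]=onz(f,*c(*p),z);print(n,np.round(P[n],1))
for a,b in [('baseL1','baseL2'),('baseR1','baseR2')]:
    d=P[a]-P[b];print(np.degrees(np.arctan2(d[1],d[0])))
for a,b in [('anvR','anvL'),('padR','padL'),('anvTopR','anvTopL')]:
    d=P[a]-P[b];print('y-dir',np.degrees(np.arctan2(d[1],d[0])))
E
```

```text
baseL1 [ 418.  -326.1    8. ]
baseL2 [ 543.2 -316.4    8. ]
baseR1 [ 413.4 -254.6    8. ]
baseR2 [ 538.8 -248.7    8. ]
anvL [ 376.2 -318.6    8. ]
anvR [ 373.1 -271.3    8. ]
anvTopL [ 378.3 -316.5   78. ]
anvTopR [ 374.8 -270.4   78. ]
padL [ 434.5 -308.4   56. ]
padR [ 432.  -270.6   56. ]
jawL [ 454.7 -307.5   56. ]
jawR [ 452.2 -269.    56. ]
holeL [ 364.  -326.5    8. ]
holeR [ 359.9 -263.5    8. ]
-175.60204192965753
-177.29782709109878
y-dir 93.73740087848944
y-dir 93.7306652386822
y-dir 94.45151322195304
```

```bash
python3 - <<'E'
from h import *
s=env.observe();Rt=np.array(s['orientation']);p=np.array(s['position'])
for dx in(-25,25):
  for dy,dz in[(-18,31),(-18,-41),(18,-41)]: print(dx,dy,dz,proj('w5.png',p+Rt@[dx,dy,dz]))
print(proj('w5.png',p+Rt@[0,0,-63]))
go([397.6,-292,120],93.8);go([397.6,-292,39.1],93.8)
E
```

```text
-25 -18 31 [272.94904636 203.85250707]
-25 -18 -41 [244.72187847 273.8762244 ]
-25 18 -41 [251.15080365 366.16800718]
25 -18 31 [370.23417562 203.79855773]
25 -18 -41 [401.75869928 273.77783448]
25 18 -41 [394.70451662 366.06444005]
[323.9955389  372.75181653]
t 7.03 shift [ -0.22 -10.52  13.6 ] roll -0.0 (now ang 93.8) pos [ 502.6 -282.9  255.9] F [-0.  -0.2 -2.2] gap 49.6 q [ 10.  19.  21. 102.  -7.  61. 127.]
t 7.03 shift [ -0.23 -10.51  21.69] roll -0.0 (now ang 93.8) pos [ 502.6 -282.9  255.9] F [-0.  -0.2 -2.2] gap 49.6 q [ 10.  19.  21. 102.  -7.  61. 127.]
```

Call:
send_rows([
  [[0, -3, 2, 0], [-0.1, -6.5, 5, 0], [-0.2, -9.5, 8, 0], [-0.2, -10.5, 11, 0], [-0.2, -10.5, 13.5, 0], [-0.2, -10.5, 13.5, 0], [-0.2, -10.5, 13.5, 0]],
])

```text
t: 7.9
position: [399.0, -292.3, 122.3]
orientation: [[-0.065, 0.998, 0.002], [0.998, 0.065, -0.001], [-0.001, 0.001, -1.0]]
force: [-0.4, -0.3, -2.0]
finger_gap: 49.5
```

```bash
python3 - <<'E'
from h import *
s=cap('wrist','w6.png');cap('scene','s6.png');go([397.6,-292,39.1],93.8)
s=cv2.imread('pics/s6.png');cv2.imwrite('pics/e.png',cv2.resize(s[130:310,130:270],None,fx=3.3,fy=3.3,interpolation=cv2.INTER_CUBIC))
E
```

```text
t 8.0 shift [ 0.05 -0.19  8.34] roll -0.0 (now ang 93.8) pos [ 399.3 -292.3  122.5] F [-0.6 -0.1 -2.3] gap 49.3 q [ 16.  21.  20. 120. -11.  41. 136.]
```

View pics/w6.png

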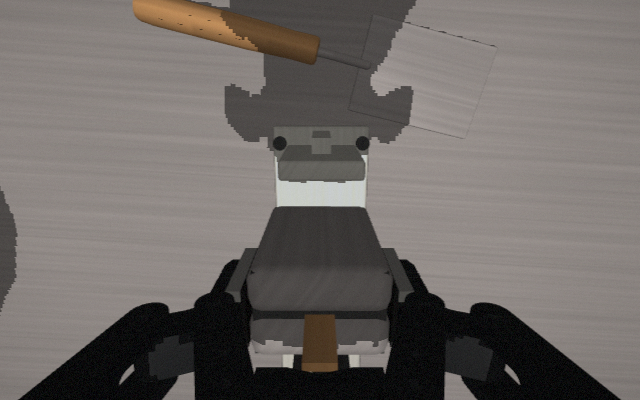

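View pics/e.png

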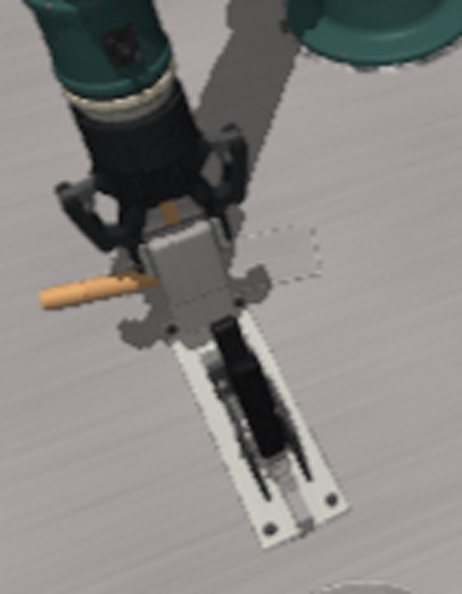

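```bash
python3 - <<'E'
from h import *
f='w6.png'
s=cv2.imread('pics/w6.png');cv2.imwrite('pics/g.png',cv2.resize(s[115:225,255:385],None,fx=5,fy=5,interpolation=cv2.INTER_CUBIC))
for z,v in[(8,180),(78,161),(70,161)]:
  print(z,onz(f,278,v,z),onz(f,366,v,z))
print('base',onz(f,276,200,8),onz(f,367,200,8))
E
```

```text
8 [ 391.43368454 -325.21133359    8.        ] [ 387.18938898 -259.51289111    8.        ]
78 [ 362.65730261 -318.23374238   78.        ] [ 359.6263708  -271.29635086   78.        ]
70 [ 364.29851159 -319.08069278   70.        ] [ 361.1369336  -270.12009809   70.        ]
base [ 407.2252833  -326.25924488    8.        ] [ 402.75718046 -257.12993093    8.        ]
```

View pics/g.png

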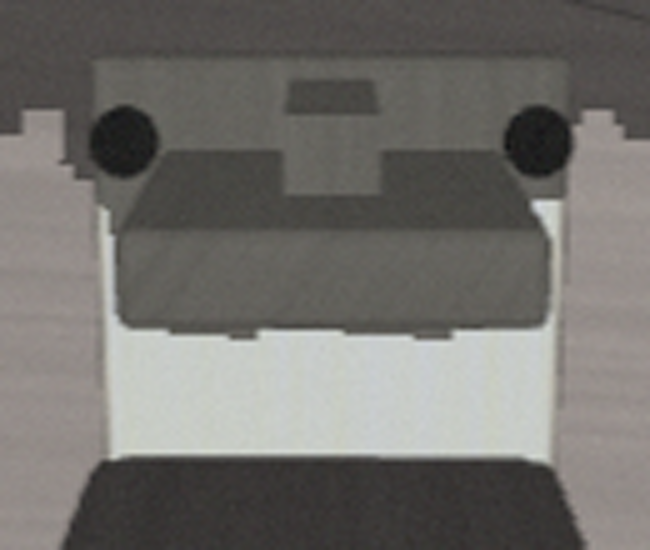

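```bash
python3 - <<'E'
from h import *
for f,l,r,v in [('w6.png',278.6,365.4,180.2),('w5.png',220+181/2.6,220+327/2.6,61/2.6)]:
  for z in (70,78):
    a,b=onz(f,l,v,z),onz(f,r,v,z);print(f,z,np.round((a+b)/2,1),np.linalg.norm(a-b))
s=env.observe();Rt=np.array(s['orientation']);p=np.array(s['position'])
print(proj('w6.png',p+Rt@[-25,-18,31]),proj('w6.png',p+Rt@[25,-18,31]))
E
```

```text
w6.png 70 [ 373.7 -293.9   70. ] 49.1941959378152
w6.png 78 [ 371.7 -294.1   78. ] 47.1613396372463
w5.png 70 [ 375.2 -293.6   70. ] 47.385808333757794
w5.png 78 [ 376.5 -293.4   78. ] 46.22660110837027
[273.45553497 205.08732816] [370.57227512 204.93391835]
```

Call:
send_rows([
  [[0, -0.1, 2, 0], [0, -0.3, 4.5, 0], [0, -0.3, 6.5, 0], [0, -0.3, 7.6, 0], [0, -0.3, 8, 0], [0, -0.3, 8, 0]],
])

```text
t: 8.75
position: [395.9, -292.2, 41.7]
orientation: [[-0.066, 0.998, 0.001], [0.998, 0.066, -0.0], [-0.0, 0.001, -1.0]]
force: [-0.2, -0.4, -3.5]
finger_gap: 49.6
```

Call:
send_rows([
  [[0, 0, 0.1, 0], [0, 0, 0.2, 0], [0, 0, 0.2, 0]],
])

```text
t: 9.12
position: [395.6, -292.0, 39.4]
orientation: [[-0.066, 0.998, 0.0], [0.998, 0.066, -0.0], [-0.0, 0.0, -1.0]]
force: [0.5, -0.5, -2.6]
finger_gap: 49.4
```

Call:
send_rows([
  [[0, 0, 0.05, 0], [0, 0, 0.1, 0], [0, 0, 0.1, 0]],
])

```text
t: 9.5
position: [395.6, -292.0, 39.1]
orientation: [[-0.066, 0.998, 0.001], [0.998, 0.066, 0.0], [0.0, 0.001, -1.0]]
force: [-1.4, 1.4, 7.7]
finger_gap: 49.3
```

Call:
send_rows([
  [[0, 0, 0, 0], [0, 0, 0, 0], [0, 0, 0, 0], [0, 0, 0, 0]],
], grip=-1)

```text
t: 10.0
position: [395.5, -292.0, 38.2]
orientation: [[-0.066, 0.998, -0.0], [0.998, 0.066, 0.0], [0.0, -0.0, -1.0]]
force: [0.2, -1.1, 0.5]
finger_gap: 85.2
```

Call:
send_rows([
  [[0, 0, -1, 0], [0, 0, -3, 0], [0, 0, -6, 0], [0, 0, -10, 0], [0, 0, -15, 0], [0, 0, -19, 0], [0, 0, -20, 0], [0, 0, -20, 0]],
])

```text
t: 11.0
position: [395.5, -291.9, 238.6]
orientation: [[-0.066, 0.998, 0.001], [0.998, 0.066, -0.0], [-0.0, 0.001, -1.0]]
force: [-0.2, 0.6, -0.3]
finger_gap: 85.4
```

```bash
python3 - <<'E'
from h import *
s=cap('wrist','w7.png')
go([570,-280,250],3.8)
E
```

```text
t 11.05 shift [-0.   17.54 -1.25] roll 90.0 (now ang 93.8) pos [ 395.  -291.5  237.6] F [0.3 0.8 0.3] gap 85.2 q [ 12.  11.  23. 114.  -5.  56. 132.]
```

View pics/w7.png

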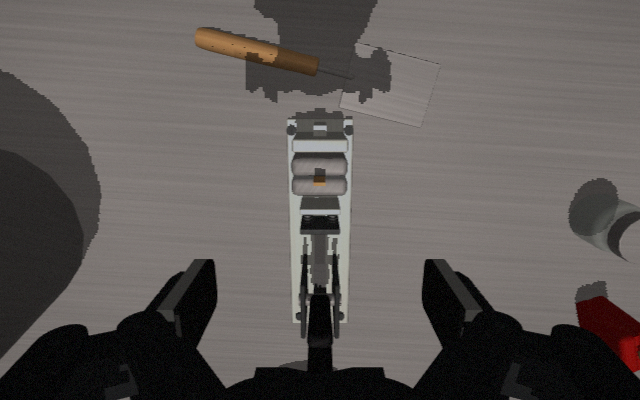

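```bash
python3 - <<'E'
from h import *
s=cv2.imread('pics/w7.png');cv2.imwrite('pics/k.png',cv2.resize(s[105:385,270:370],None,fx=2.1,fy=2.1,interpolation=cv2.INTER_CUBIC));
cv2.imwrite('pics/k1.png',cv2.resize(s[105:245,275:365],None,fx=4.2,fy=4.2,interpolation=cv2.INTER_CUBIC));
cv2.imwrite('pics/k2.png',cv2.resize(s[245:385,275:365],None,fx=4.2,fy=4.2,interpolation=cv2.INTER_CUBIC))
cv2.imwrite('pics/k12.png',np.hstack([cv2.imread('pics/k1.png'),cv2.imread('pics/k2.png')]))
f='w7.png'
for p in [(291.5,130),(349,130),(300,317),(341,316)]:print(onz(f,*p,8))
E
```

```text
[ 363.56845792 -324.26415793    8.        ]
[ 359.68416031 -264.38504229    8.        ]
[ 590.69916609 -304.27655458    8.        ]
[ 585.99628415 -253.91289472    8.        ]
```

View pics/k12.png

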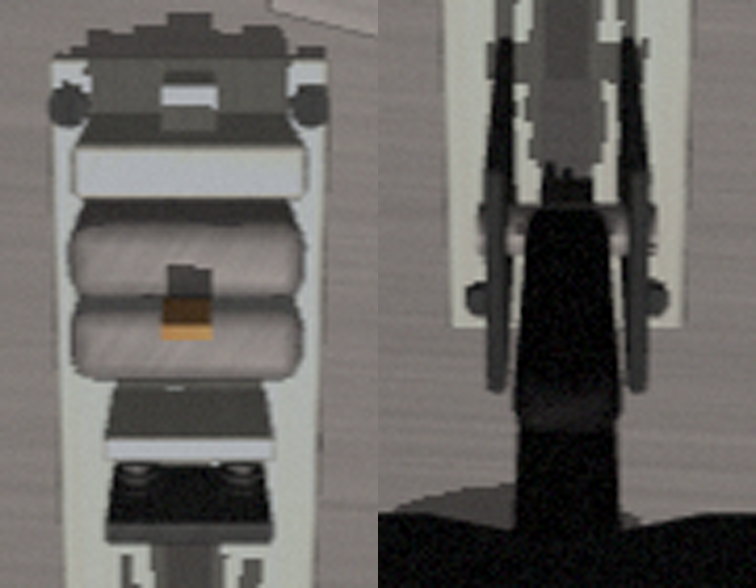

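```bash
python3 - <<'E'
from h import *
f='w7.png'
for p in [(275+75/4.2,245+327/4.2),(275+(684-378)/4.2,245+327/4.2)]:print('edge',onz(f,*p,8))
# anvil top front edge, mould seam, pad front top, jaw top front
for n,v,z in [('anvil',105+198/4.2,78),('anvil70',105+198/4.2,70),('seam',105+298/4.2,80),('mouldback',105+380/4.2,76),('padfront?',105+440/4.2,56),('padback',105+460/4.2,56),('jaw',105+525/4.2,56)]: print(n,onz(f,320,v,z))
go([528,-283.7,250],3.8)
E
```

```text
edge [ 599.7527993  -312.70695797    8.        ]
edge [ 595.34448161 -244.59655489    8.        ]
anvil [ 372.85962973 -294.03841282   78.        ]
anvil70 [ 374.22959116 -293.92682475   70.        ]
seam [ 393.42951365 -292.69326374   80.        ]
mouldback [ 412.42680224 -291.43513645   76.        ]
padfront? [ 432.91642648 -290.03574601   56.        ]
padback [ 437.82573365 -289.71341508   56.        ]
jaw [ 454.07125307 -288.64678119   56.        ]
t 11.05 shift [-0.09 13.32 -1.25] roll 90.0 (now ang 93.8) pos [ 395.  -291.5  237.6] F [0.3 0.8 0.3] gap 85.2 q [ 12.  11.  23. 114.  -5.  56. 132.]
```

Call:
send_rows([
  [[0, 0.5, -0.5, 5], [0, 2, -1, 15], [0, 4, -1.2, 25], [0, 6, -1.2, 35], [0, 8, -1.2, 45], [0, 10, -1.2, 55], [0, 11.5, -1.2, 65], [-0.1, 12.5, -1.2, 75], [-0.1, 13.2, -1.2, 84], [-0.1, 13.2, -1.2, 90]],
])

```text
t: 12.3
position: [526.8, -283.6, 247.8]
orientation: [[0.998, 0.062, -0.004], [0.062, -0.998, 0.001], [-0.004, -0.001, -1.0]]
force: [-0.9, 1.8, -0.7]
finger_gap: 85.3
```

Call:
send_rows([
  [[0, 0, 0, 0], [0, 0, 0, 0]],
])

```text
t: 12.55
position: [526.8, -284.1, 249.2]
orientation: [[0.998, 0.067, -0.002], [0.067, -0.998, 0.0], [-0.002, -0.001, -1.0]]
force: [-0.0, -0.6, 0.4]
finger_gap: 85.4
```

```bash
python3 - <<'E'
from h import *
s=cap('wrist','w8.png')
go([527,-283.7,106],3.8)
E
```

```text
t 12.6 shift [ 0.04 -0.05 14.35] roll 0.0 (now ang 3.8) pos [ 526.8 -284.2  249.5] F [ 0.1 -0.4 -0.2] gap 85.6 q [ -2.  23.  36. 100. -15.  62.  43.]
```

View pics/w8.png

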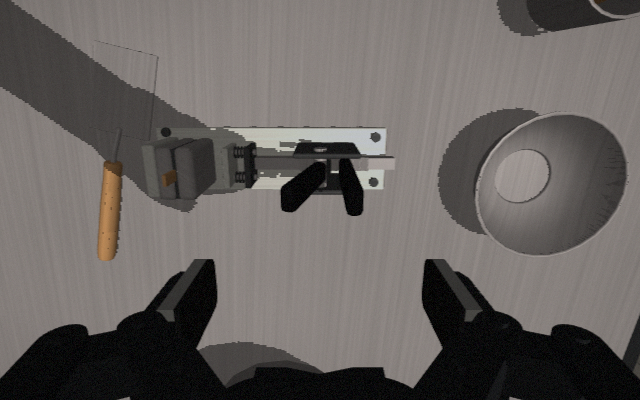

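```bash
python3 - <<'E'
from h import *
s=cv2.imread('pics/w8.png');g=cv2.convertScaleAbs(s[120:230,240:400],alpha=2.5,beta=10);cv2.imwrite('pics/l.png',cv2.resize(g,None,fx=4.5,fy=4.5,interpolation=cv2.INTER_CUBIC))
E
```

```text
(no output)
```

View pics/l.png

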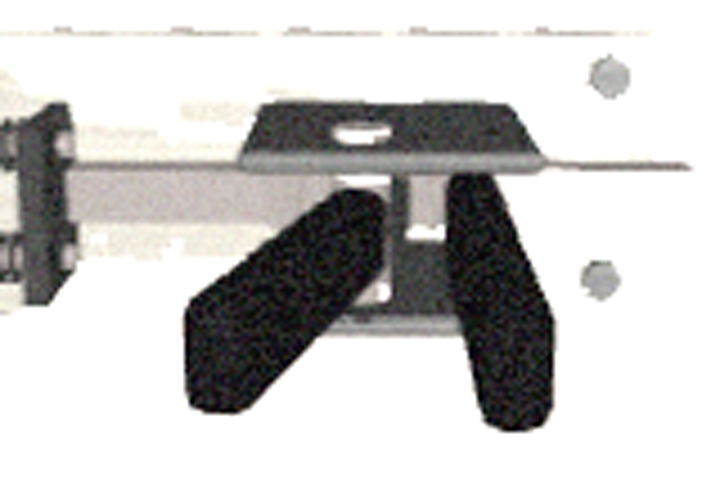

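```bash
python3 - <<'E'
from h import *
f='w8.png'
c=lambda x,y:(240+x/4.5,120+y/4.5)
u=np.array([-np.cos(np.radians(3.84)),-np.sin(np.radians(3.84)),0]);o=np.array([538,-282.9,0]);v=np.array([-u[1],u[0],0])
for n,x,y,z in [('hL',485,375,163),('hR',554,375,163),('hC',519,375,163),('tC',220,360,160),('tL',185,360,160),('hole',608,77,8),('hole',600,280,8)]:
    P=onz(f,*c(x,y),z);print(n,np.round(P,1),'clamp',np.round((P-o)@u,1),np.round((P-o)@v,1))
E
```

```text
hL [ 546.3 -283.3  163. ] clamp -8.2 1.0
hR [ 556.7 -282.6  163. ] clamp -18.6 1.0
hC [ 551.4 -283.   163. ] clamp -13.3 1.0
tC [ 506.  -284.5  160. ] clamp 32.0 -0.5
tL [ 500.7 -284.9  160. ] clamp 37.3 -0.5
hole [ 585.3 -255.6    8. ] clamp -49.0 -24.1
hole [ 589.  -305.7    8. ] clamp -49.3 26.1
```

Call:
send_rows([
  [[0.1, 0, 3, 0], [0.1, 0, 7, 0], [0.1, 0, 10.5, 0], [0.1, 0, 13, 0], [0.1, 0, 14.3, 0], [0.1, 0, 14.3, 0], [0.1, 0, 14.3, 0]],
])

```text
t: 13.48
position: [528.9, -284.8, 108.4]
orientation: [[0.998, 0.066, 0.002], [0.066, -0.998, -0.001], [0.002, 0.001, -1.0]]
force: [0.1, 0.1, 1.2]
finger_gap: 85.3
```

```bash
python3 - <<'E'
from h import *
s=cap('wrist','w9.png')
go([527,-283.7,106],3.8)
E
```

```text
t 13.53 shift [-0.19 -0.11  0.25] roll -0.0 (now ang 3.8) pos [ 529.  -284.7  108.5] F [-0.1  0.3 -0.1] gap 85.2 q [  2.  33.  31. 106. -23.  47.  48.]
```

View pics/w9.png

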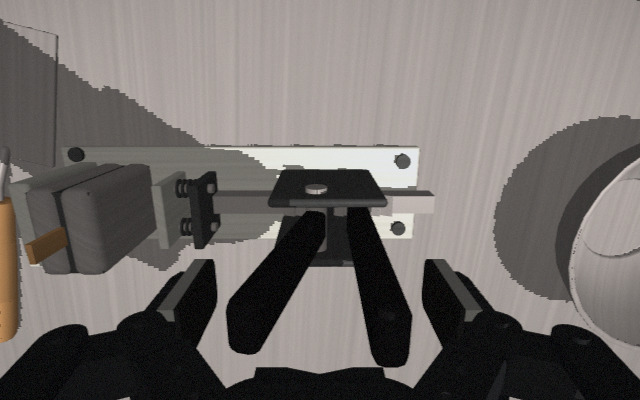

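Call:
send_rows([
  [[0.1, 0, 0, 0], [0.1, 0, 0, 0], [0.1, 0, 0, 0]],
], grip=-0.25)

```text
t: 13.9
position: [531.1, -284.3, 108.6]
orientation: [[0.998, 0.066, 0.004], [0.066, -0.998, -0.001], [0.004, 0.001, -1.0]]
force: [3.4, 1.0, 5.2]
finger_gap: 53.3
```

Call:
send_rows([
  [[0.2, 0, 0, 0], [0.2, 0, 0, 0]],
], grip=-0.15)

```text
t: 14.15
position: [533.1, -284.3, 108.6]
orientation: [[0.998, 0.066, 0.004], [0.066, -0.998, -0.001], [0.004, 0.001, -1.0]]
force: [3.5, 0.9, 7.1]
finger_gap: 49.5
```

Call:
send_rows([
  [[0.2, 0, 0, 0], [0.2, 0, 0, 0]],
], grip=-0.05)

```text
t: 14.4
position: [535.1, -284.0, 108.6]
orientation: [[0.998, 0.066, 0.004], [0.066, -0.998, -0.001], [0.003, 0.001, -1.0]]
force: [2.9, 1.2, 5.6]
finger_gap: 45.0
```

Call:
send_rows([
  [[0.2, 0, 0, 0], [0.2, 0, 0, 0]],
], grip=0.05)

```text
t: 14.65
position: [537.0, -284.1, 108.6]
orientation: [[0.998, 0.066, 0.004], [0.066, -0.998, -0.001], [0.004, 0.001, -1.0]]
force: [2.9, 0.0, 5.8]
finger_gap: 40.5
```

Call:
send_rows([
  [[0.2, 0, 0, 0], [0.2, 0, 0, 0]],
], grip=0.14)

```text
t: 14.9
position: [538.8, -284.0, 109.0]
orientation: [[0.998, 0.066, 0.003], [0.066, -0.998, -0.001], [0.003, 0.001, -1.0]]
force: [1.2, 1.8, 9.8]
finger_gap: 36.8
```

```bash
python3 - <<'E'
from h import *
s=cap('wrist','w10.png')
go([538,-283.7,106],3.8)
E
```

```text
t 14.95 shift [-0.08 -0.03  0.3 ] roll -0.0 (now ang 3.8) pos [ 538.8 -284.   109. ] F [0.9 0.8 8.9] gap 36.7 q [  2.  34.  31. 105. -23.  48.  48.]
```

View pics/w10.png

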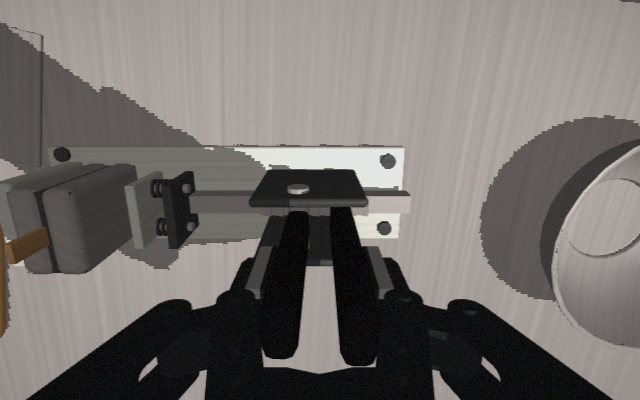

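```bash
cat >> h.py <<'E'
def crop(f,out='z.png',x0=0,y0=140,w=220,h=150,k=3.6):
    s=cv2.imread('pics/'+f);g=cv2.convertScaleAbs(s[y0:y0+h,x0:x0+w],alpha=1.5,beta=20);cv2.imwrite('pics/'+out,cv2.resize(g,None,fx=k,fy=k,interpolation=cv2.INTER_CUBIC))
U=np.array([-np.cos(np.radians(3.84)),-np.sin(np.radians(3.84)),0]);O=np.array([538,-282.9,0]);V=np.array([-U[1],U[0],0])
def cl(f,u,v,z):
    P=onz(f,u,v,z);return np.round([(P-O)@U,(P-O)@V],1)
E
python3 - <<'E'
from h import *
crop('w9.png','z9.png');crop('w10.png','z10.png')
E
```

```text
(no output)
```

View pics/z9.png

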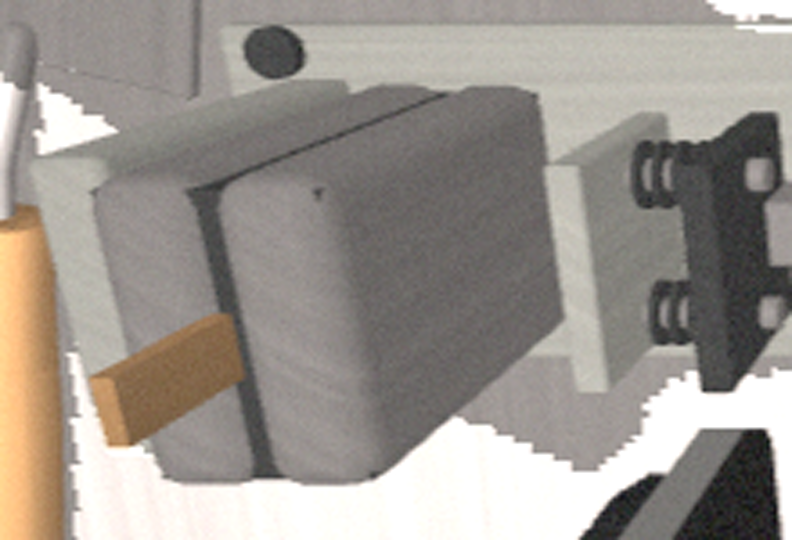

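View pics/z10.png

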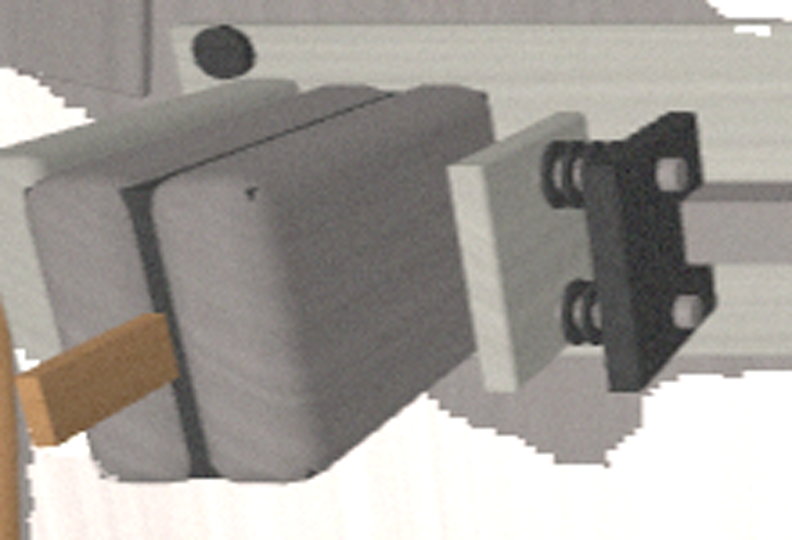

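```bash
python3 - <<'E'
from h import *
def c(x,y): return x/3.6,140+y/3.6
for f,L in [('w9.png',[('padF',547,165),('padF',580,390),('padB',578,165),('padB',606,390),('jawF',682,165),('jawF',703,390)]),('w10.png',[('padF',450,165),('padF',487,390),('padB',483,165),('padB',518,390),('jawF',585,165),('jawF',612,390)])]:
    for n,x,y in L: print(f,n,cl(f,*c(x,y),56))
    x,y=(375,478) if f=='w9.png' else (308,480)
    print('mould back corner',cl(f,*c(x,y),78))
E
```

```text
w9.png padF [103.9 -19.9]
w9.png padF [103.9  19. ]
w9.png padB [ 99.  -19.9]
w9.png padB [99.6 19. ]
w9.png jawF [ 82.6 -19.8]
w9.png jawF [83.4 19.1]
mould back corner [126.1  23.1]
w10.png padF [109.5 -19.9]
w10.png padF [109.7  19.1]
w10.png padB [104.3 -19.9]
w10.png padB [104.5  19.1]
w10.png jawF [ 88.2 -19.8]
w10.png jawF [88.8 19.2]
mould back corner [126.7  23.6]
```

Call:
send_rows([
  [[-0.4, 0, 0, 0], [-0.8, 0, 0, 0], [-0.8, 0, 0, 0]],
], grip=-0.27)

```text
t: 15.32
position: [531.0, -283.9, 108.0]
orientation: [[0.998, 0.066, 0.004], [0.066, -0.998, -0.0], [0.004, 0.001, -1.0]]
force: [4.4, 1.2, 4.6]
finger_gap: 54.3
```

Call:
send_rows([
  [[0.2, 0, 0, 0], [0.4, 0, 0, 0], [0.4, 0, 0, 0]],
], grip=-0.05)

```text
t: 15.7
position: [535.1, -284.0, 108.7]
orientation: [[0.998, 0.066, 0.004], [0.066, -0.998, -0.001], [0.004, 0.001, -1.0]]
force: [3.2, 1.5, 7.9]
finger_gap: 45.1
```

Call:
send_rows([
  [[0.2, 0, 0, 0], [0.4, 0, 0, 0], [0.4, 0, 0, 0]],
], grip=0.14)

```text
t: 16.08
position: [538.9, -284.0, 108.3]
orientation: [[0.998, 0.066, 0.004], [0.066, -0.998, -0.001], [0.003, 0.001, -1.0]]
force: [4.4, -0.4, 5.8]
finger_gap: 37.1
```

```bash
python3 - <<'E'
from h import *
s=cap('wrist','w11.png');crop('w11.png','z11.png')
go([538,-283.7,106],3.8)
E
```

```text
t 16.12 shift [-0.09 -0.04  0.23] roll -0.0 (now ang 3.8) pos [ 538.9 -284.   108.3] F [4.8 0.3 4.7] gap 36.9 q [  2.  34.  31. 105. -23.  47.  48.]
```

View pics/z11.png

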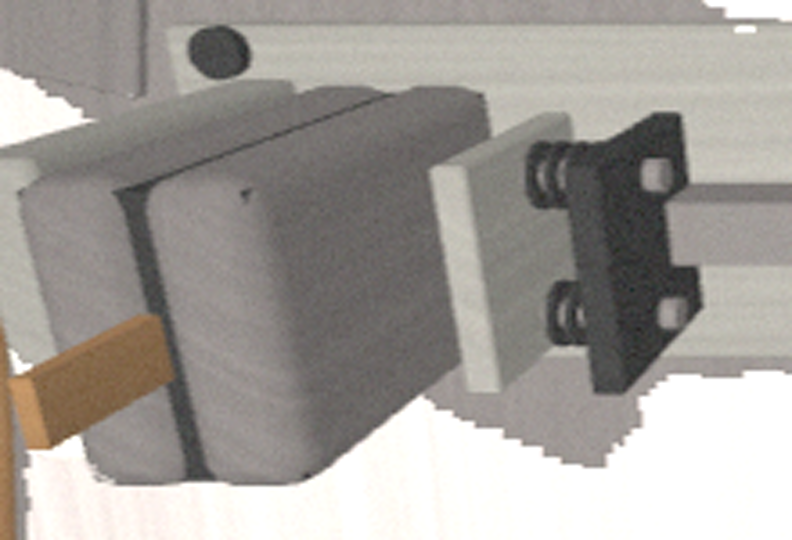

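Call:
send_rows([
  [[-0.5, 0, 0, 0], [-1, 0, 0, 0], [-1, 0, 0, 0], [-1, 0, 0, 0]],
], grip=-0.5)

```text
t: 16.62
position: [526.6, -284.4, 107.1]
orientation: [[0.998, 0.065, -0.001], [0.065, -0.998, 0.0], [-0.001, -0.0, -1.0]]
force: [-0.2, 0.2, 1.1]
finger_gap: 64.4
```

```bash
python3 - <<'E'
from h import *
s=cap('wrist','w12.png');
go([538,-283.7,106],3.8)
E
```

```text
t 16.68 shift [1.14 0.01 0.1 ] roll -0.0 (now ang 3.8) pos [ 526.7 -284.3  107. ] F [-0.6 -1.   0.4] gap 63.8 q [  2.  33.  31. 106. -23.  47.  48.]
```

View pics/w12.png

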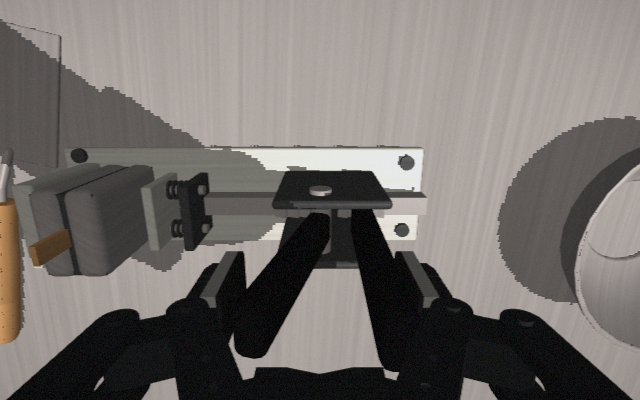

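Call:
send_rows([
  [[0.2, 0, 0, 0], [0.4, 0, 0, 0], [0.4, 0, 0, 0]],
], grip=-0.25)

```text
t: 17.05
position: [531.3, -284.2, 108.0]
orientation: [[0.998, 0.066, 0.0], [0.066, -0.998, 0.0], [0.0, -0.0, -1.0]]
force: [-0.4, 0.2, 7.4]
finger_gap: 53.4
```

Call:
send_rows([
  [[0.2, 0, 0, 0], [0.3, 0, 0, 0]],
], grip=-0.05)

```text
t: 17.3
position: [535.1, -284.3, 108.4]
orientation: [[0.998, 0.066, 0.002], [0.066, -0.998, -0.001], [0.002, 0.001, -1.0]]
force: [-0.6, 0.2, 9.8]
finger_gap: 44.9
```

Call:
send_rows([
  [[0.2, 0, 0, 0], [0.4, 0, 0, 0], [0.4, 0, 0, 0]],
], grip=0.16)

```text
t: 17.68
position: [539.2, -284.1, 109.0]
orientation: [[0.998, 0.066, 0.002], [0.066, -0.998, -0.0], [0.002, 0.001, -1.0]]
force: [0.2, 1.1, 11.3]
finger_gap: 36.0
```

```bash
python3 - <<'E'
from h import *
s=cap('wrist','w13.png');crop('w13.png','z13.png')
go([538,-283.7,106],3.8)
def c(x,y): return x/3.6,140+y/3.6
print(cl('w11.png',*c(430,165),56),cl('w11.png',*c(470,390),56))
E
```

```text
t 17.73 shift [-0.11 -0.05  0.3 ] roll -0.0 (now ang 3.8) pos [ 539.2 -284.1  109. ] F [ 0.5  1.6 10.8] gap 36.0 q [  2.  34.  31. 105. -23.  48.  48.]
[112.1 -20. ] [112.   18.8]
```

View pics/z13.png

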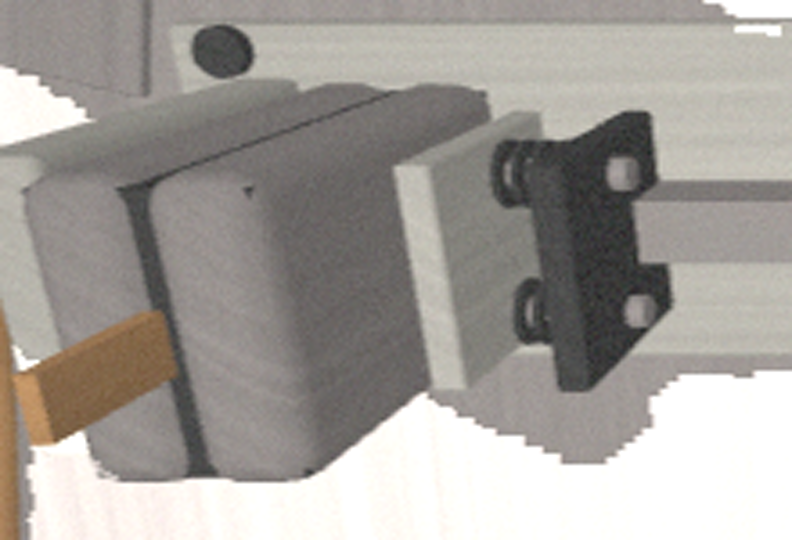

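Call:
send_rows([
  [[-0.5, 0, 0, 0], [-1, 0, 0, 0], [-1.2, 0, 0, 0], [-1.2, 0, 0, 0]],
], grip=-0.5)

```text
t: 18.23
position: [526.5, -284.3, 107.3]
orientation: [[0.998, 0.066, 0.0], [0.066, -0.998, 0.0], [0.0, -0.0, -1.0]]
force: [0.3, 1.3, 0.3]
finger_gap: 63.9
```

Call:
send_rows([
  [[0.2, 0, 0, 0], [0.4, 0, 0, 0], [0.4, 0, 0, 0]],
], grip=-0.25)

```text
t: 18.6
position: [531.3, -284.3, 108.1]
orientation: [[0.998, 0.066, 0.002], [0.066, -0.998, -0.0], [0.002, 0.001, -1.0]]
force: [2.0, 0.5, 5.4]
finger_gap: 53.4
```

Call:
send_rows([
  [[0.2, 0, 0, 0], [0.4, 0, 0, 0]],
], grip=-0.05)

```text
t: 18.85
position: [535.1, -284.2, 108.6]
orientation: [[0.998, 0.066, 0.001], [0.066, -0.998, -0.0], [0.001, 0.0, -1.0]]
force: [-1.7, 1.7, 9.6]
finger_gap: 44.8
```

Call:
send_rows([
  [[0.2, 0, 0, 0], [0.4, 0, 0, 0], [0.4, 0, 0, 0]],
], grip=0.16)

```text
t: 19.23
position: [539.2, -284.1, 109.0]
orientation: [[0.998, 0.066, 0.002], [0.066, -0.998, -0.0], [0.002, 0.001, -1.0]]
force: [0.3, 2.7, 11.9]
finger_gap: 36.0
```

```bash
python3 - <<'E'
from h import *
s=cap('wrist','w14.png');crop('w14.png','z14.png')
go([538,-283.7,106],3.8)
def c(x,y): return x/3.6,140+y/3.6
print(cl('w13.png',*c(395,165),56),cl('w13.png',*c(433,390),56))
E
```

```text
t 19.27 shift [-0.11 -0.05  0.3 ] roll -0.0 (now ang 3.8) pos [ 539.1 -284.1  109. ] F [-0.1  1.4 12.4] gap 36.2 q [  2.  34.  31. 105. -23.  48.  48.]
[118.  -19.7] [118.5  19.3]
```

View pics/z14.png

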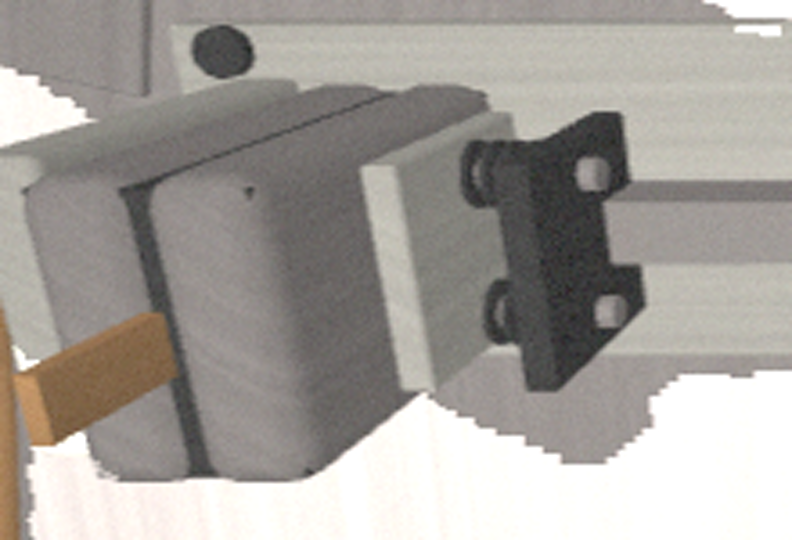

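Call:
send_rows([
  [[-0.5, 0, 0, 0], [-1, 0, 0, 0], [-1.2, 0, 0, 0], [-1.2, 0, 0, 0]],
], grip=-0.5)

```text
t: 19.77
position: [526.4, -284.3, 107.3]
orientation: [[0.998, 0.066, 0.0], [0.066, -0.998, -0.0], [0.0, 0.0, -1.0]]
force: [1.9, 0.0, 0.5]
finger_gap: 64.1
```

Call:
send_rows([
  [[0.2, 0, 0, 0], [0.4, 0, 0, 0], [0.4, 0, 0, 0]],
], grip=-0.25)

```text
t: 20.15
position: [531.3, -284.3, 108.1]
orientation: [[0.998, 0.066, 0.002], [0.066, -0.998, -0.001], [0.002, 0.001, -1.0]]
force: [2.9, 1.0, 4.9]
finger_gap: 53.1
```

Call:
send_rows([
  [[0.2, 0, 0, 0], [0.4, 0, 0, 0]],
], grip=-0.05)

```text
t: 20.4
position: [535.0, -284.2, 108.6]
orientation: [[0.998, 0.066, 0.001], [0.066, -0.998, -0.0], [0.001, 0.0, -1.0]]
force: [-3.0, 1.0, 11.4]
finger_gap: 45.1
```

Call:
send_rows([
  [[0.1, 0, 0, 0], [0.2, 0, 0, 0], [0.3, 0, 0, 0], [0.4, 0, 0, 0], [0.4, 0, 0, 0]],
], grip=0.16)

```text
t: 21.02
position: [539.3, -284.2, 108.5]
orientation: [[0.998, 0.066, 0.002], [0.066, -0.998, -0.001], [0.002, 0.001, -1.0]]
force: [1.2, 0.3, 7.4]
finger_gap: 36.4
```

```bash
python3 - <<'E'
from h import *
s=cap('wrist','w15.png');crop('w15.png','z15.png')
go([538,-283.7,106],3.8)
def c(x,y): return x/3.6,140+y/3.6
print(cl('w14.png',*c(361,165),56),cl('w14.png',*c(403,390),56))
E
```

```text
t 21.07 shift [-0.12 -0.06  0.25] roll -0.0 (now ang 3.8) pos [ 539.2 -284.2  108.5] F [1.6 0.2 7.1] gap 36.1 q [  2.  34.  31. 105. -23.  48.  48.]
[123.4 -19.8] [123.6  19.2]
```

View pics/z15.png

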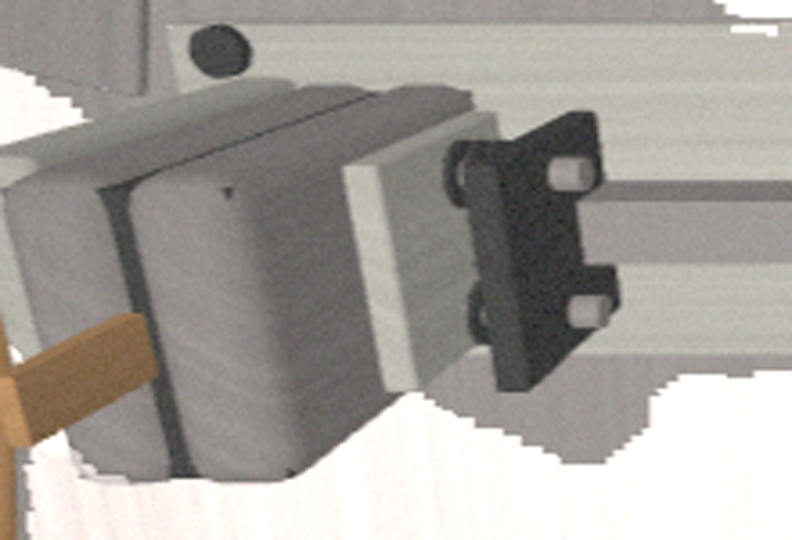

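```bash
python3 - <<'E'
from h import *
def c(x,y): return x/3.6,140+y/3.6
for f,L in [('w14.png',[(361,165),(403,390),(497,165),(527,390)]),('w15.png',[(344,165),(386,390),(468,165),(497,390)])]:
    print(f,[cl(f,*c(x,y),56) for x,y in L])
for f in ['w14.png','w15.png']:
    x=(240,175)
    print(cl(f,*c(308 if '14' in f else 290,477),76))
E
```

```text
w14.png [array([123.4, -19.8]), array([123.6,  19.2]), array([101.9, -19.7]), array([102.8,  19.3])]
w15.png [array([125.7, -19.8]), array([126. ,  19.1]), array([106.1, -19.7]), array([107.5,  19.2])]
[127.9  24.4]
[130.1  24.3]
```

Call:
send_rows([
  [[-0.5, 0, 0, 0], [-1, 0, 0, 0], [-1.2, 0, 0, 0], [-1.2, 0, 0, 0]],
], grip=-0.5)

```text
t: 21.58
position: [526.4, -284.3, 107.4]
orientation: [[0.998, 0.066, 0.0], [0.066, -0.998, 0.0], [0.0, 0.0, -1.0]]
force: [1.0, 0.1, 0.7]
finger_gap: 63.9
```

Call:
send_rows([
  [[0.2, 0, 0, 0], [0.4, 0, 0, 0], [0.4, 0, 0, 0]],
], grip=-0.25)

```text
t: 21.95
position: [531.1, -284.3, 108.4]
orientation: [[0.998, 0.066, 0.002], [0.066, -0.998, -0.0], [0.002, 0.0, -1.0]]
force: [0.3, 1.0, 7.4]
finger_gap: 53.5
```

Call:
send_rows([
  [[0.2, 0, 0, 0], [0.4, 0, 0, 0], [0.4, 0, 0, 0]],
], grip=-0.05)

```text
t: 22.32
position: [535.0, -284.6, 108.7]
orientation: [[0.998, 0.066, 0.002], [0.066, -0.998, -0.001], [0.002, 0.001, -1.0]]
force: [0.2, -0.5, 8.6]
finger_gap: 44.8
```

```bash
python3 - <<'E'
from h import *
s=cap('wrist','w16.png');crop('w16.png','z16.png')
go([538,-283.7,106],3.8)
E
```

```text
t 22.38 shift [ 0.3  -0.07  0.27] roll -0.0 (now ang 3.8) pos [ 535.  -284.6  108.7] F [ 0.3 -0.8  8.1] gap 45.1 q [  2.  34.  31. 105. -23.  47.  48.]
```

View pics/z16.png

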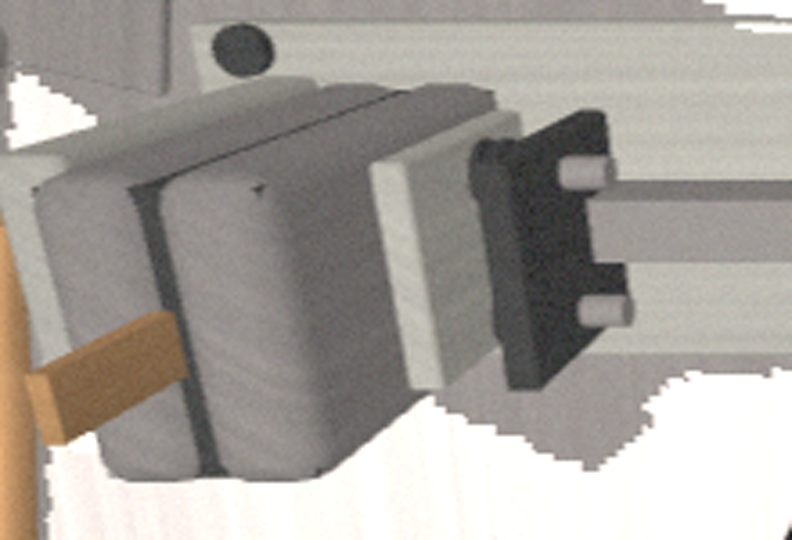

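```bash
python3 - <<'E'
from h import *
def c(x,y): return x/3.6,140+y/3.6
print([cl('w16.png',*c(x,y),56) for x,y in [(370,163),(409,388),(478,163),(509,388)]])
E
```

```text
[array([125.9, -19.9]), array([126.5,  19. ]), array([108.8, -19.9]), array([109.8,  19. ])]
```

Call:
send_rows([
  [[0.1, 0, 0, 0], [0.2, 0, 0, 0], [0.2, 0, 0, 0]],
], grip=0.06)

```text
t: 22.75
position: [537.1, -284.6, 108.8]
orientation: [[0.998, 0.066, 0.002], [0.066, -0.998, -0.001], [0.002, 0.001, -1.0]]
force: [0.0, 0.8, 8.7]
finger_gap: 40.3
```

```bash
python3 - <<'E'
from h import *
s=cap('wrist','w17.png');crop('w17.png','z17.png')
go([538,-283.7,106],3.8)
E
```

```text
t 22.8 shift [ 0.1  -0.08  0.28] roll -0.0 (now ang 3.8) pos [ 537.1 -284.6  108.8] F [0.1 0.5 8.8] gap 40.3 q [  2.  34.  31. 105. -23.  48.  48.]
```

View pics/z17.png

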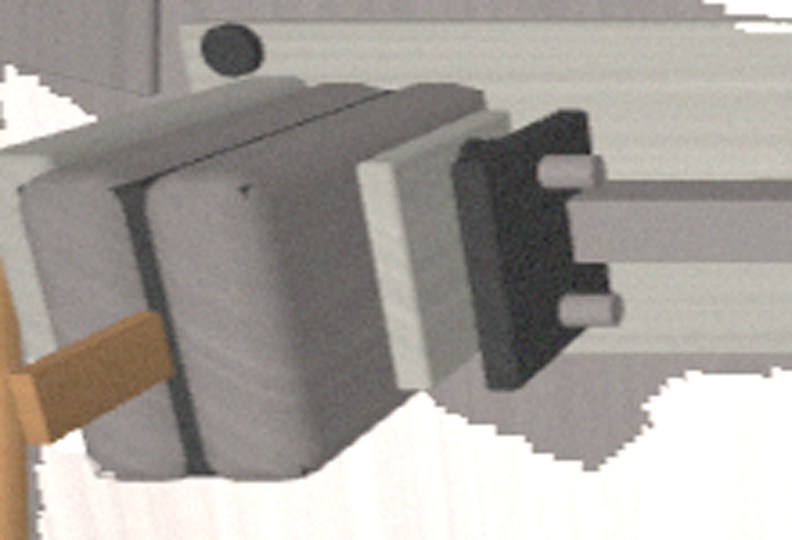

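```bash
python3 - <<'E'
from h import *
def c(x,y): return x/3.6,140+y/3.6
print([cl('w17.png',*c(x,y),56) for x,y in [(357,163),(397,388),(454,163),(487,388)]])
E
```

```text
[array([125.9, -19.8]), array([126.4,  19.1]), array([110.6, -19.8]), array([111.4,  19.1])]
```

Call:
send_rows([
  [[0.1, 0, 0, 0], [0.2, 0, 0, 0], [0.2, 0, 0, 0]],
], grip=0.135)

```text
t: 23.18
position: [538.6, -284.4, 109.1]
orientation: [[0.998, 0.066, 0.001], [0.066, -0.998, -0.0], [0.001, 0.001, -1.0]]
force: [-1.6, 1.2, 12.4]
finger_gap: 37.2
```

```bash
python3 - <<'E'
from h import *
s=cap('wrist','w18.png');crop('w18.png','z18.png');cap('scene','s18.png')
go([538,-283.7,106],3.8)
E
```

```text
t 23.27 shift [-0.06 -0.08  0.31] roll -0.0 (now ang 3.8) pos [ 538.6 -284.4  109.1] F [-1.9  1.2 12. ] gap 37.6 q [  2.  34.  31. 105. -23.  48.  48.]
```

View pics/z18.png

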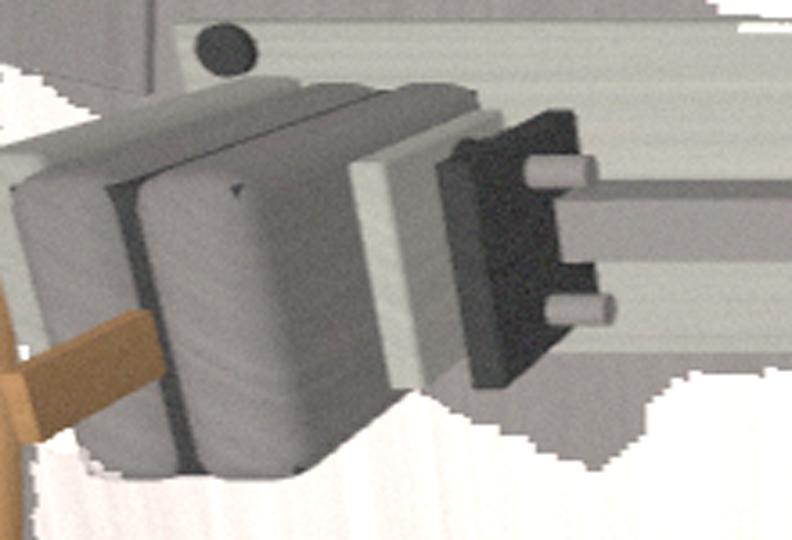

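View pics/s18.png

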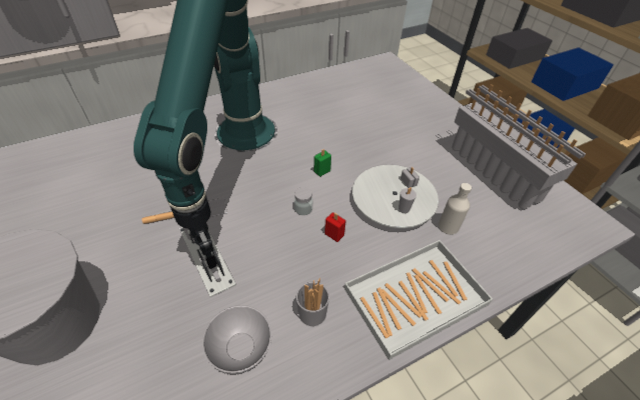

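```bash
python3 - <<'E'
from h import *
def c(x,y): return x/3.6,140+y/3.6
print([cl('w18.png',*c(x,y),56) for x,y in [(350,162),(390,386),(381,162),(421,386),(438,162),(473,386)]])
# pin protrusion & rear of jaw reference
E
```

```text
[array([125.8, -20. ]), array([126.3,  18.8]), array([120.9, -20. ]), array([121.2,  18.8]), array([111.9, -19.9]), array([112.5,  18.9])]
```

Call:
send_rows([
  [[0, 0, 0, 0], [0, 0, 0, 0], [0, 0, 0, 0], [0, 0, 0, 0]],
])

```text
t: 23.78
position: [538.6, -284.4, 109.1]
orientation: [[0.998, 0.065, 0.001], [0.065, -0.998, -0.001], [0.001, 0.001, -1.0]]
force: [-2.1, 0.1, 11.9]
finger_gap: 37.0
```

```bash
python3 - <<'E'
from h import *
cap('wrist','w19.png');a=cv2.imread('pics/w18.png').astype(int);b=cv2.imread('pics/w19.png').astype(int)
ga,gb=[np.float32(x[150:250,85:170].mean(2)) for x in(a,b)]
print(cv2.phaseCorrelate(ga,gb),abs(ga-gb).max());go([538,-284,106])
E
```

```text
((0.034594431627873234, 0.01271688875989696), 1.0054049672020806) 18.333328
t 23.82 shift [-0.06 -0.05  0.31] roll 0 (now ang 3.8) pos [ 538.6 -284.4  109.1] F [-1.4  0.9 13.2] gap 37.3 q [  2.  34.  31. 105. -23.  48.  48.]
```

Stable, so I'm handing it in.

```bash
python3 -c "
from station import env
print(env.job_done())"
```

```text
the job is handed in; nothing more can be done
None
```

I moved the tall mould from the turntable to the clamp bed and released it upright, about 1–2 mm short of the anvil. I then pumped the trigger six times, the last one in steps. The job was handed in at about 24 s, with the trigger still squeezed.

**Last checks:**
- **Pad pressure:** the wrist picture puts the pad 7.0–7.5 mm in of its 15 mm travel. The last stroke was checked at about 4, 6 and then 7 mm, so it never came near the end.
- **Mould against the anvil:** the pad face stayed put through that last stroke, so I take the mould to be pinned. I couldn't see the anvil contact directly.
- **Holding steady:** nothing shifted over a half-second hold. The fingers stayed about 37 mm apart, with about 12 N on the wrist.
- **Everything else:** in the last scene picture the other two moulds stand on the turntable. I saw nothing else moved, though the arm hides part of the spatula.

**Didn't go as planned:**
- **Short stroke:** the second stroke moved the jaw only about 2.4 mm, because the trigger hadn't been let out fully. I opened the fingers wider on later strokes.
- **Camera offset:** absolute positions along the clamp read about 2 mm low in the wrist pictures. The pad figure isn't affected, because it compares the pad with the jaw plate in the same picture.

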